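Balance a glass blank on a domed slumping mould

TASK

The next watch glass is to be slumped over the domed mould. Take the wider of the two loose thick glass discs and set it down gently on the very top of the dome, centred, so that it balances there level and at rest; leave the smaller disc where it lies.

Things in the scene. Friction and masses are not known exactly. Their poses are not given: they have to be found in the camera images.
- wide_disc: The wider loose glass disc, pale frosted glass, 60 mm in diameter, 12 mm thick, 85 g (may vary by a third), lying flat on the table. Origin: centre of its underside, z up through its thickness. Grip it by its round edge from above, any yaw. (The clear lidded petri dish near the left edge of the table is another thing, fixed.)
- small_disc: The smaller loose glass disc of the same glass, 40 mm in diameter, 12 mm thick, lying flat on the table; not to be used. Origin: centre of its underside, z up.
- dome_mould: The domed (convex) mould, off-white unglazed ceramic, fixed to the table. Origin: centre of its underside, on the table; z up. A round foot of 150 mm diameter and 10 mm height carries a spherical dome (radius of curvature 80 mm) whose top, the crown, lies 50 mm above the origin, straight over it, marked by a dark vent hole 5 mm wide. The dome is 6 mm lower at 30 mm from the centre. A disc left off-centre leans outwards by about 0.8 degrees per mm and may slide off.
- hollow_mould: A hollow (concave) mould of the same ceramic and the same 150 mm diameter, 42 mm high, a shallow round bowl in its top, fixed to the table; not to be used. Origin: centre of its underside.
There are look-alikes about, which are no part of the job. What is shaped like the wide_disc but orange is not meant.

How it is judged (in metres and radians):
At the end, for the whole second after the job is handed in: The wide disc rests on the dome alone, its centre within 15 mm of the crown horizontally, its underside 44 to 56 mm above the table, level within 12 degrees and at rest (below 30 mm/s and 0.4 rad/s); the small disc is within 30 mm of where it lay (horizontal distance between wide_disc and dome_mould below 0.015 m and z of wide_disc in the frame of dome_mould between 0.044 and 0.056 m and angle between wide_disc's own z axis and vertical below 0.21 rad and contact force between wide_disc and dome_mould above 0.1 N and linear speed of wide_disc below 0.03 m/s and angular speed of wide_disc below 0.4 rad/s and distance of small_disc from where it was at the start of the episode below 0.03 m); the robot touches nothing.
It fails at once if the small disc is moved by more than 30 mm (distance of small_disc from where it was at the start of the episode above 0.03 m).
It fails at once if the wide disc is pressed or dropped on the dome with more than 40 N (contact force between wide_disc and dome_mould above 40 N).
It also fails if it takes over 42 s, if anything falls off the work surface, if the arm or the gripper's body presses on something with over 40 N, if the wrist force passes 120 N, or if a joint passes its speed limit or range.

ROBOT

A 6-joint arm with a two-finger parallel gripper is mounted at the origin on a cart in front of the work surface, level with it; the furniture and walls round the work are solid. World frame = base frame: x ahead of the robot, y to its left, z up, the work surface at z = 0. Lengths are in m, angles in degrees, forces in N, time in s.
With the tool pointing down it reaches from about 0.275 to 0.975 m from the base axis. Payload 8.4 kg.
Tool frame: the origin (TCP) lies midway between the tips of the shut fingers; the grasp point (between the pads) lies 19 mm behind it; z points along the fingers, y is the line along which they close (so a half turn about z gives the same grasp; the last joint's range is limited). The gripper opens to 92 mm and grips with 3 to 60 N. Pads are 20 mm wide; open, the fingers measure 128 mm over their backs; the gripper's body (75 mm by 189 mm) begins 69 mm behind the grasp point.
Start: joints at [-69.351, 20.225, 93.587, -0, 66.188, -0.138], TCP at [0.222, -0.584, 0.215] pointing down, gripper open.
Joint ranges: [-150.9, 150.9], [-52.94, 120.26], [3.33, 152.33], [-74.26, 254.26], [0, 154.13], [-172.89, 172.89]. Speed limits (degrees/s): [127.2, 127.2, 159.86, 180, 180, 180].

INTERFACE

Orientations are given as [roll, pitch, yaw] about the fixed x, y, z axes, in that order (R = Rz(yaw) Ry(pitch) Rx(roll)).
In Python, from workcell import read_state, get_image, finish_job gives the robot as it stands.
- The arm moves only by the tool carry_out, never from a script. Its argument "targets" is a list of rows, each a list of 7 numbers: the turn, a rotation vector about the world's x, y, z scaled (see below), then the shift along the world's x, y, z scaled (see below), then the closure, from 0 (fully open) to 1 (shut). A call has 1 to 5 rows; each row is the pose to reach, as a shift and turn from the pose commanded when the call began, turning the shorter way round; what a row does not reach only later rows make up. The controller multiplies each number of a shift by 0.12 m and each number of a turn by 180 degrees. A row lasts 1/8 s, in which the tool goes at most 62.5 mm and 10.7 degrees, less where a joint would pass 70% of its speed; a pose out of reach is approached as far as the arm can. A call with a number of a shift or a turn outside -1 to 1 is refused whole. A call with a gripper value outside its range is refused whole. The fingers move at their own pace and stop on an object; the grip force is fixed at half the most. Time passes only in rows, so rows that repeat a pose let the fingers close. It gives the time, the measured TCP pose, the force, the opening and the grip force at its end, in the units of the state.
- read_state(): the state, without advancing time (a new reading comes with each control period).
- get_image(name): name is "scene" or "side" or "wrist"; returns a dict with "img" (384x512x3 uint8, red, green, blue), "fx", "fy", "cx", "cy" (pixels), "extrinsics" (4x4, takes a point from camera to world coordinates). Camera axes: x right, y down, z forward; pixel columns grow to the right and rows downward; lengths in m; the calibration is good to about 2 mm. A picture is of the moment at which its call begins. There is no depth.
- finish_job(): hands the job in; it is judged then, once.
The state is a dict: "time_s": time; "joint_pos": joint angles; "joint_velocities": joint speeds; "joint_torque": joint torques, N m; "tcp_pos": TCP position; "tool_rot": TCP orientation; "force": force on the tool from outside, world axes, zero at the start; "moment": the same for the moment, N m; "grip_width": opening from 0.0 (shut) to 1.0 (fully open); "finger_force": force on a finger pad.
Only numpy, scipy, OpenCV 4.12 (cv2) and the standard library are available. Lean on these libraries where they do the work, as an engineer would, in place of code of your own. Each camera call takes 0.05 s, during which the arm holds its last target. There are 200 camera calls.

## Working session

There is one attempt and no reset: what is moved stays moved. The work goes in short steps, Python scripts to look and compute and a tool call to move; the robot and the scene stay as the last step left them, time stands still between calls to the robot, and variables do not carry over. Pictures are saved under pics/ and viewed, at most 10 in all, crops included, and the job is handed in when it is done.

Besides the shell and the picture viewer there is one more tool, called after "Request:" in YAML: its name, and indented under it one key for each argument. carry_out: Moves the arm, as the interface text tells. Its arguments: {"type":"object","properties":{"targets":{"type":"array"}},"required":["targets"]}

```bash
mkdir -p pics; cat > h.py <<'E'
import numpy as np, cv2
from workcell import read_state, get_image, finish_job
def snap(n,f):
    d=get_image(n); cv2.imwrite(f'pics/{f}.png',d['img'][:,:,::-1]); np.savez(f'pics/{f}.npz',**d); return d
def ray(d,u,v,z):
    E=np.array(d['extrinsics']); r=E[:3,:3]@np.array([(u-d['cx'])/d['fx'],(v-d['cy'])/d['fy'],1]); o=E[:3,3]
    return o+r*(z-o[2])/r[2]
def proj(d,p):
    E=np.linalg.inv(np.array(d['extrinsics'])); q=E[:3,:3]@np.array(p)+E[:3,3]
    return np.array([d['fx']*q[0]/q[2]+d['cx'],d['fy']*q[1]/q[2]+d['cy']])
E
python3 - <<'E'
from h import *
a=[snap(n,n+'0') for n in("scene","side")]
for d in a: print(d['extrinsics'],d['fx'])
s=read_state();print(s)
cv2.imwrite('pics/both.png',np.vstack([cv2.resize(x['img'],(400,300)) for x in a])[:,:,::-1])
E
```

```text
[[-0.8656822  -0.35813739  0.34975984  0.24902645]
 [-0.50047757  0.60411979 -0.62013021  0.65035492]
 [ 0.01079497 -0.71188264 -0.70221548  0.77143487]
 [ 0.          0.          0.          1.        ]] 395.23370116063234
[[ 0.9972953  -0.04216731  0.06019962  0.52931741]
 [-0.07296802 -0.46977287  0.87976651 -0.94241101]
 [-0.00881724 -0.88177966 -0.47157914  0.53897184]
 [ 0.          0.          0.          1.        ]] 461.25508807552717
{'time_s': 0.1, 'joint_pos': array([-6.93523403e+01,  2.02579106e+01,  9.36237909e+01, -2.36623956e-04,
        6.61886187e+01, -1.38629292e-01]), 'joint_velocities': array([ 0.14813581, -0.09518663, -0.05033256, -0.01020621, -0.05361846,
        0.11391178]), 'joint_torque': array([ 7.28110335e-04, -5.94906414e+01, -3.34932196e+01,  7.00125913e-02,
        1.84227491e-02, -2.75630305e-05]), 'tcp_pos': array([ 0.22163396, -0.58391161,  0.21395304]), 'tool_rot': array([-1.79929679e+02,  4.62221561e-05,  2.07863847e+01]), 'force': array([ 0.48662932,  0.39407934, -0.42985098]), 'moment': array([-0.0381854 , -0.01949026,  0.04584179]), 'finger_force': 0.0, 'grip_width': 1.0006637701702012}
```

View pics/scene0.png

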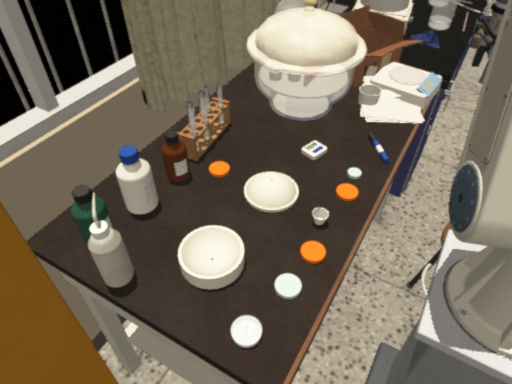

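View pics/side0.png

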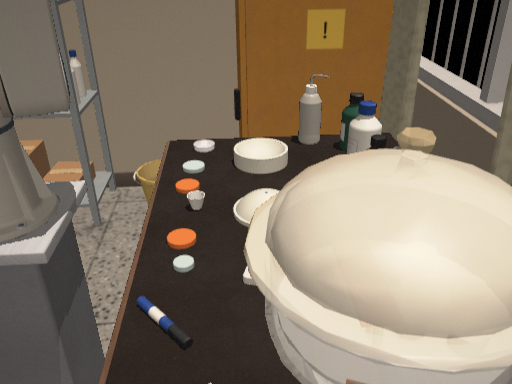

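Scene view: the pale disc at (288,286) is the wide-disc candidate. Other things it could be taken for are the petri dish (246,331), the small pale disc (355,173) and the orange discs (313,252), (347,192) and (219,169). The dome mould is near (271,190) and the hollow one near (211,255).

```bash
cat > m.py <<'E'
from h import *
def blob(d,seed,z,t=14):
    im=cv2.cvtColor(d['img'],cv2.COLOR_RGB2HSV); g=im[:,:,2]
    m=(g>110).astype(np.uint8); n,l=cv2.connectedComponents(m,connectivity=4)
    k=l[seed[1],seed[0]]; c=max(cv2.findContours((l==k).astype(np.uint8),0,1)[0],key=cv2.contourArea)[:,0]
    P=np.array([ray(d,u,v,z)[:2] for u,v in c]).astype(np.float32)
    (x,y),r=cv2.minEnclosingCircle(P); b=cv2.boundingRect(c)
    return np.round([x,y,2*r],4),b
E
python3 - <<'E'
from m import *
for f,S in(("scene0",dict(wide=((288,286),.012),petri=((246,331),.012),small=((355,173),.012),o1=((313,252),.012),dome=((271,180),.01),hollow=((211,235),.042))),("side0",dict(wide=((193,166),.012),petri=((204,146),.012),small=((183,263),.012),dome=((262,200),.01),hollow=((260,150),.042)))):
    d=dict(np.load(f'pics/{f}.npz'))
    for k,(s,z) in S.items(): print(f,k,*blob(d,s,z), d['img'][s[1],s[0]])
    if f=="scene0": 
        i=d['img']; A=cv2.resize(i[145:235,225:320],None,fx=4,fy=4,interpolation=2);B=cv2.resize(i[225:350,165:335],None,fx=2.235,fy=2.88)
        cv2.imwrite('pics/crop.png',np.hstack([A,B[:360]])[:,:,::-1])
E
```

```text
scene0 wide [0.4235 0.2045 0.0661] (274, 273, 28, 26) [242 248 238]
scene0 petri [0.4488 0.3399 0.0697] (230, 315, 33, 33) [253 251 244]
scene0 small [ 0.4273 -0.2239  0.0528] (347, 167, 15, 12) [237 246 234]
scene0 o1 [0.4143 0.0925 0.0693] (300, 240, 27, 24) [254 153  45]
scene0 dome [ 0.6013 -0.0394  0.1612] (243, 171, 56, 41) [252 249 233]
scene0 hollow [0.6033 0.2398 0.1777] (177, 225, 68, 64) [245 239 218]
side0 wide [0.427  0.1883 0.0812] (183, 160, 22, 13) [216 224 212]
side0 petri [-0.3163  2.009   5.1199] (72, 0, 167, 365) [235 227 221]
side0 small [ 0.4299 -0.2379  0.0519] (173, 255, 21, 17) [217 224 212]
side0 dome [1.6793 1.8459 5.1883] (233, 0, 279, 384) [244 235 218]
side0 hollow [1.6097 1.6773 4.8745] (233, 0, 279, 384) [245 238 221]
```

View pics/crop.png

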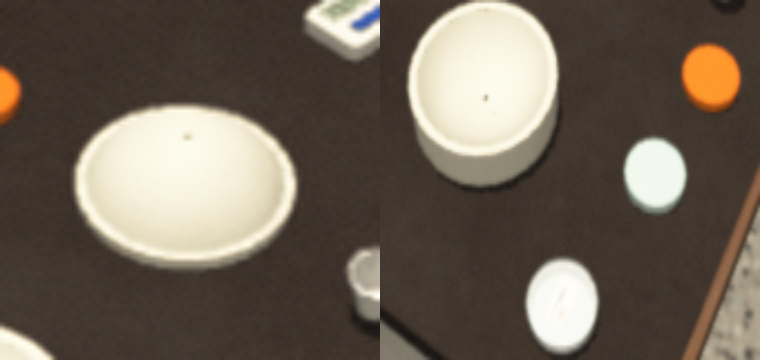

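The crop confirms the choices. The wide disc is pale green frosted glass at about (288,286), the petri dish is white and lidded, and the dome's vent is at about (272,179). Moving over the disc now.

Request:
carry_out:
  targets:
    - [0,0,0,0.12,0.47,0,0]
    - [0,0,0,0.24,0.93,0,0]
    - [0,0,0,0.24,0.93,0,0]

```text
time_s: 0.48
tcp_pos: [0.2508, -0.4692, 0.2142]
tool_rot: [-179.9, -0.0, 20.9]
force: [0.3, -0.2, 0.2]
grip_width: 1.001
finger_force: 0.0
```

Request:
carry_out:
  targets:
    - [0,0,0,0.12,0.47,0,0]
    - [0,0,0,0.24,0.93,0,0]
    - [0,0,0,0.24,0.93,0,0]

```text
time_s: 0.85
tcp_pos: [0.2797, -0.3589, 0.2145]
tool_rot: [-180.0, -0.0, 20.9]
force: [0.1, -0.5, -0.8]
grip_width: 1.001
finger_force: 0.0
```

Request:
carry_out:
  targets:
    - [0,0,0,0.12,0.47,0,0]
    - [0,0,0,0.24,0.93,0,0]
    - [0,0,0,0.24,0.93,0,0]

```text
time_s: 1.23
tcp_pos: [0.309, -0.2481, 0.2147]
tool_rot: [180.0, -0.0, 21.0]
force: [-0.5, -0.5, 0.4]
grip_width: 0.996
finger_force: 0.0
```

Request:
carry_out:
  targets:
    - [0,0,0,0.12,0.47,0,0]
    - [0,0,0,0.24,0.93,0,0]
    - [0,0,0,0.24,0.93,0,0]

```text
time_s: 1.6
tcp_pos: [0.3385, -0.1368, 0.2149]
tool_rot: [180.0, -0.0, 21.0]
force: [-0.2, -1.1, -0.3]
grip_width: 1.003
finger_force: 0.0
```

Request:
carry_out:
  targets:
    - [0,0,0,0.12,0.47,0,0]
    - [0,0,0,0.24,0.93,0,0]
    - [0,0,0,0.24,0.93,0,0]

```text
time_s: 1.98
tcp_pos: [0.3677, -0.0253, 0.2149]
tool_rot: [180.0, -0.1, 21.0]
force: [-0.0, -1.2, 0.7]
grip_width: 1.003
finger_force: 0.0
```

Request:
carry_out:
  targets:
    - [0,0,0,0.12,0.47,0,0]
    - [0,0,0,0.24,0.93,0,0]
    - [0,0,0,0.24,0.93,0,0]
    - [0,0,0,0.24,0.93,0,0]

```text
time_s: 2.48
tcp_pos: [0.3952, 0.0835, 0.2143]
tool_rot: [180.0, 0.0, 20.7]
force: [0.6, -0.6, -0.9]
grip_width: 1.0
finger_force: 0.0
```

```bash
python3 - <<'E'
from m import *
d=snap('wrist','w1'); print(read_state()['tcp_pos'],d['extrinsics'],d['fx'])
print(proj(d,[.4235,.2045,.012]))
s=dict(np.load('pics/scene0.npz')); print('vent',ray(s,272,179,.05))
E
```

```text
[0.39496282 0.08324996 0.21439503] [[ 3.53663976e-01 -9.07782683e-01 -2.25504749e-01  4.58585749e-01]
 [-9.35372286e-01 -3.43053756e-01 -8.59814375e-02  1.07125991e-01]
 [ 6.92208797e-04  2.41339430e-01 -9.70440519e-01  3.85030846e-01]
 [ 0.00000000e+00  0.00000000e+00  0.00000000e+00  1.00000000e+00]] 265.90152069184956
[178.03975393 117.69034666]
vent [ 0.59994657 -0.0416912   0.05      ]
```

View pics/w1.png

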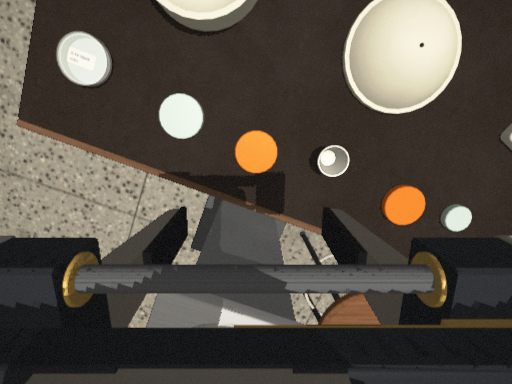

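Wrist view: wide disc at (181,116), dome vent at (422,45), petri dish at (84,59), small disc at (456,218).

```bash
python3 - <<'E'
from m import *
d=dict(np.load('pics/w1.npz'))
print(blob(d,(181,116),.012),blob(d,(181,116),.006), blob(d,(456,218),.012),blob(d,(400,80),.01))
g=cv2.cvtColor(d['img'],cv2.COLOR_RGB2GRAY)[38:53,415:430].astype(float);w=np.clip(150-g,0,None)
v,u=np.mgrid[38:53,415:430];u=(u*w).sum()/w.sum();v=(v*w).sum()/w.sum();print(u,v,ray(d,u,v,.05))
# two-view triangulation of vent
s=dict(np.load('pics/scene0.npz'));g=cv2.cvtColor(s['img'],cv2.COLOR_RGB2GRAY)
q=g[176:183,268:277];k=np.unravel_index(q.argmin(),q.shape);print(k[1]+268,k[0]+176,proj(s,ray(d,u,v,.05)))
print(read_state()['tcp_pos'])
E
```

```text
(array([0.4269, 0.2017, 0.0611]), (159, 93, 45, 46)) (array([0.4264, 0.2032, 0.0621]), (159, 93, 45, 46)) (array([ 0.4319, -0.2275,  0.0433]), (445, 205, 27, 27)) (array([ 0.6037, -0.0428,  0.152 ]), (344, 0, 118, 114))
421.2735655737705 44.5625 [ 0.60393036 -0.04305133  0.05      ]
271 179 [270.94125575 178.18599182]
[0.39496282 0.08324996 0.21439503]
```

Request:
carry_out:
  targets:
    - [0,0,0,0.13,0.5,0,0]
    - [0,0,0,0.27,0.99,0,0]
    - [0,0,0,0.27,0.99,-0.4,0]
    - [0,0,0,0.27,0.99,-0.8,0]
    - [0,0,0,0.27,0.99,-0.8,0]

```text
time_s: 3.15
tcp_pos: [0.4251, 0.2012, 0.1161]
tool_rot: [180.0, 0.4, 20.7]
force: [-0.8, -0.7, 1.1]
grip_width: 1.0
finger_force: 0.0
```

Request:
carry_out:
  targets:
    - [0,0,0,0,0,-0.1,0]
    - [0,0,0,0,0,-0.2,0]
    - [0,0,0,0,0,-0.2,0]
    - [0,0,0,0,0,-0.2,0]

```text
time_s: 3.65
tcp_pos: [0.4274, 0.2042, 0.0951]
tool_rot: [-180.0, -0.0, 20.8]
force: [0.6, 0.8, 0.6]
grip_width: 1.0
finger_force: 0.0
```

```bash
python3 - <<'E'
from h import *
d=snap('wrist','w2'); print(read_state()['tcp_pos'],read_state()['tool_rot'])
E
```

```text
[0.42735132 0.20428685 0.09514024] [-1.79995233e+02 -5.21506342e-02  2.07944754e+01]
```

View pics/w2.png

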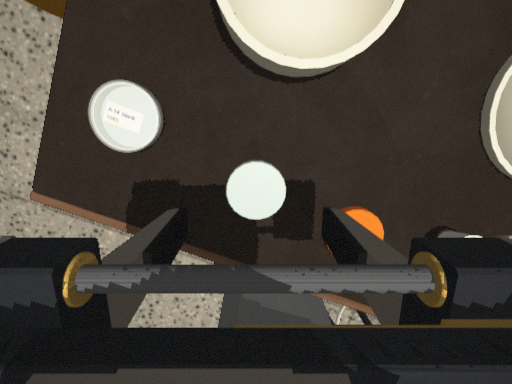

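The disc sits at (256,190), midway between the fingers, with the orange disc at (363,228) just beside the right finger.

```bash
python3 - <<'E'
from m import *
d=dict(np.load('pics/w2.npz'))
print(blob(d,(256,190),.012)); print(read_state()['tcp_pos'])
im=d['img'].astype(int);m=(im[:,:,0]>180)&(im[:,:,2]<100)&(im[:,:,1]>60);m[:, :340]=0;m[240:]=0
v,u=np.nonzero(m);P=np.array([ray(d,a,b,.012)[:2] for a,b in zip(u,v)]);y=read_state()['tool_rot'][2]*np.pi/180
q=(P-[.427,.203])@np.array([np.sin(y),-np.cos(y)]);print(q.min())
E
```

```text
(array([0.427 , 0.202 , 0.0609]), (226, 161, 60, 59))
[0.42735132 0.20428685 0.09514024]
0.09173546777232634
```

Request:
carry_out:
  targets:
    - [0,0,0,0,-0.02,-0.25,0]
    - [0,0,0,0,-0.02,-0.5,0]
    - [0,0,0,0,-0.02,-0.65,0]
    - [0,0,0,0,-0.02,-0.75,0]
    - [0,0,0,0,-0.02,-0.75,0]

```text
time_s: 4.32
tcp_pos: [0.4268, 0.2016, 0.0043]
tool_rot: [180.0, 0.0, 20.8]
force: [0.8, 0.4, 0.3]
grip_width: 1.0
finger_force: 0.0
```

Request:
carry_out:
  targets:
    - [0,0,0,0,0,0,0.2]
    - [0,0,0,0,0,0,0.3]
    - [0,0,0,0,0,0,0.4]
    - [0,0,0,0,0,0,0.5]
    - [0,0,0,0,0,0,0.5]

```text
time_s: 4.95
tcp_pos: [0.4273, 0.2018, 0.0049]
tool_rot: [-180.0, -0.0, 20.8]
force: [-0.8, -0.9, 5.7]
grip_width: 0.643
finger_force: 30.0
```

Request:
carry_out:
  targets:
    - [0,0,0,0,0,0,0.6]
    - [0,0,0,0,0,0,0.6]
    - [0,0,0,0,0,0,0.6]

```text
time_s: 5.32
tcp_pos: [0.4273, 0.2018, 0.0049]
tool_rot: [-180.0, -0.0, 20.8]
force: [-0.5, -0.6, 5.9]
grip_width: 0.64
finger_force: 30.0
```

Request:
carry_out:
  targets:
    - [0,0,0,0,0,0.1,0.6]
    - [0,0,0,0,0,0.4,0.6]
    - [0,0,0,0,0,0.8,0.6]
    - [0,0,0,0,0,0.9,0.6]
    - [0,0,0,0,0,0.9,0.6]

```text
time_s: 5.95
tcp_pos: [0.4273, 0.2018, 0.1132]
tool_rot: [-180.0, -0.1, 20.8]
force: [-0.1, -0.3, -1.0]
grip_width: 0.642
finger_force: 30.0
```

Request:
carry_out:
  targets:
    - [0,0,0,0.1,-0.15,0,0.6]
    - [0,0,0,0.25,-0.35,0,0.6]
    - [0,0,0,0.4,-0.55,0,0.6]
    - [0,0,0,0.49,-0.68,0,0.6]
    - [0,0,0,0.49,-0.68,0,0.6]

```text
time_s: 6.58
tcp_pos: [0.4856, 0.1192, 0.1115]
tool_rot: [-180.0, 0.1, 20.7]
force: [-0.1, 0.6, -0.7]
grip_width: 0.643
finger_force: 30.0
```

```bash
python3 - <<'E'
from m import *
d=snap('wrist','w3'); s=read_state();t=s['tcp_pos'];print(t,s['grip_width'],proj(d,t+[0,0,.007]))
sc=snap('scene','s3'); print(proj(sc,t))
u,v=proj(d,[.604,-.043,.05]).astype(int);print(u,v)
g=cv2.cvtColor(d['img'],cv2.COLOR_RGB2GRAY)[v-9:v+10,u-9:u+10].astype(float)
w=np.clip(150-g,0,None);V,U=np.mgrid[v-9:v+10,u-9:u+10];u=(U*w).sum()/w.sum();v=(V*w).sum()/w.sum();print(u,v,ray(d,u,v,.05))
E
```

```text
[0.48516444 0.11982983 0.11172069] 0.6388031749233521 [252.6713947  225.11603701]
[283.39732648 219.43910805]
479 135
478.9220479704797 135.90267527675277 [ 0.60380513 -0.04298969  0.05      ]
```

View pics/w3.png

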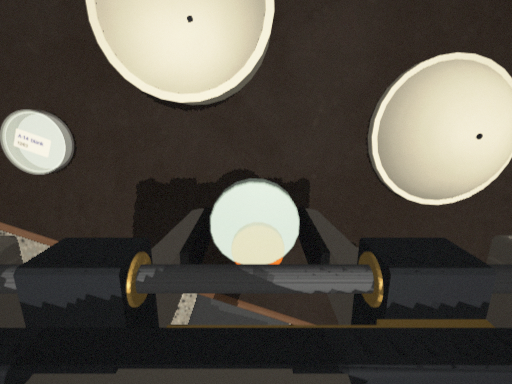

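The disc hangs level in the fingers, centred at about (255,222). The dome vent is at (479,136) and agrees with the earlier fix.

```bash
python3 - <<'E'
from m import *
d=dict(np.load('pics/w3.npz')); t=read_state()['tcp_pos']
print(t,blob(d,(245,200),t[2]+.0071))
E
```

```text
[0.48495907 0.12017277 0.11186713] (array([0.4855, 0.1173, 0.0632]), (210, 180, 90, 85))
```

Request:
carry_out:
  targets:
    - [0,0,0,0.1,-0.15,0,0.6]
    - [0,0,0,0.25,-0.35,0,0.6]
    - [0,0,0,0.4,-0.55,0,0.6]
    - [0,0,0,0.49,-0.67,0,0.6]
    - [0,0,0,0.49,-0.67,0,0.6]

```text
time_s: 7.3
tcp_pos: [0.5447, 0.0396, 0.1124]
tool_rot: [-180.0, 0.0, 20.7]
force: [-0.3, 0.4, -0.3]
grip_width: 0.639
finger_force: 30.0
```

Request:
carry_out:
  targets:
    - [0,0,0,0.1,-0.15,0,0.6]
    - [0,0,0,0.25,-0.35,0,0.6]
    - [0,0,0,0.4,-0.55,0,0.6]
    - [0,0,0,0.49,-0.67,0,0.6]
    - [0,0,0,0.49,-0.67,0,0.6]

```text
time_s: 7.92
tcp_pos: [0.6037, -0.0413, 0.1124]
tool_rot: [-180.0, 0.0, 20.7]
force: [0.5, 0.6, -2.0]
grip_width: 0.641
finger_force: 30.0
```

Request:
carry_out:
  targets:
    - [0,0,0,0,0,-0.1,0.6]
    - [0,0,0,0,0,-0.25,0.6]
    - [0,0,0,0,0,-0.35,0.6]
    - [0,0,0,0,0,-0.35,0.6]

```text
time_s: 8.43
tcp_pos: [0.6021, -0.0403, 0.0689]
tool_rot: [-179.9, 0.1, 20.8]
force: [-0.2, 0.1, -1.1]
grip_width: 0.639
finger_force: 30.0
```

```bash
python3 - <<'E'
from m import *
d=snap('wrist','w4'); s=read_state();t=s['tcp_pos'];print(t,s['tool_rot'],s['force'],proj(d,t+[0,0,.007]))
sc=snap('side','s4'); p=proj(sc,t);print(p)
cv2.imwrite('pics/c4.png',np.hstack([cv2.resize(d['img'],(400,300)),cv2.resize(sc['img'][100:250,180:380],(400,300))])[:,:,::-1])
E
```

```text
[ 0.60286467 -0.04044378  0.06978697] [-1.79963721e+02  7.53692113e-02  2.08062364e+01] [-0.56914244 -0.38232388 -0.54591933] [254.2665206  224.38936798]
[265.75213668 183.09585594]
```

View pics/c4.png

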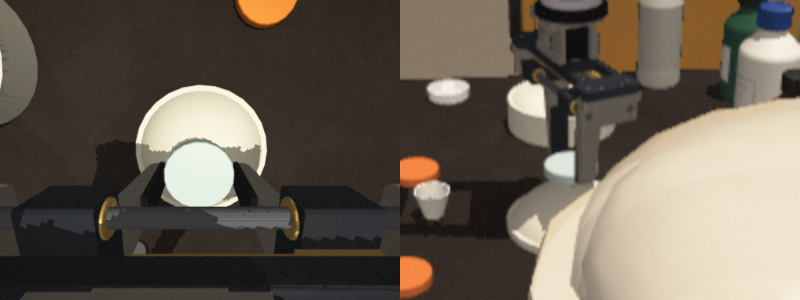

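The disc is above the dome crown, level and centred between the fingers. Lowering it with force checks.

Request:
carry_out:
  targets:
    - [0,0,0,0.01,-0.012,-0.03,0.6]
    - [0,0,0,0.01,-0.012,-0.06,0.6]
    - [0,0,0,0.01,-0.012,-0.08,0.6]
    - [0,0,0,0.01,-0.012,-0.09,0.6]
    - [0,0,0,0.01,-0.012,-0.09,0.6]

```text
time_s: 9.15
tcp_pos: [0.6045, -0.0421, 0.0597]
tool_rot: [-180.0, 0.0, 20.8]
force: [-1.1, -0.1, -1.5]
grip_width: 0.638
finger_force: 30.0
```

Request:
carry_out:
  targets:
    - [0,0,0,0,0,-0.005,0.6]
    - [0,0,0,0,0,-0.01,0.6]
    - [0,0,0,0,0,-0.01,0.6]
    - [0,0,0,0,0,-0.01,0.6]

```text
time_s: 9.65
tcp_pos: [0.6046, -0.0421, 0.0586]
tool_rot: [-180.0, -0.0, 20.8]
force: [-0.2, 0.4, -1.4]
grip_width: 0.635
finger_force: 30.0
```

Request:
carry_out:
  targets:
    - [0,0,0,-0.003,0,-0.005,0.6]
    - [0,0,0,-0.003,0,-0.015,0.6]
    - [0,0,0,-0.003,0,-0.015,0.6]
    - [0,0,0,-0.003,0,-0.015,0.6]

```text
time_s: 10.15
tcp_pos: [0.6042, -0.0422, 0.0568]
tool_rot: [-180.0, 0.0, 20.8]
force: [-0.1, 0.3, -0.8]
grip_width: 0.639
finger_force: 30.0
```

Request:
carry_out:
  targets:
    - [0,0,0,0,0,-0.004,0.6]
    - [0,0,0,0,0,-0.008,0.6]
    - [0,0,0,0,0,-0.008,0.6]

```text
time_s: 10.52
tcp_pos: [0.6042, -0.0421, 0.0558]
tool_rot: [-180.0, 0.0, 20.8]
force: [0.1, 1.0, -1.4]
grip_width: 0.639
finger_force: 30.0
```

Request:
carry_out:
  targets:
    - [0,0,0,0,0,-0.004,0.6]
    - [0,0,0,0,0,-0.004,0.6]
    - [0,0,0,0,0,-0.004,0.6]

```text
time_s: 10.9
tcp_pos: [0.6042, -0.0421, 0.0553]
tool_rot: [-180.0, 0.0, 20.8]
force: [0.4, 0.1, -0.5]
grip_width: 0.637
finger_force: 30.0
```

Request:
carry_out:
  targets:
    - [0,0,0,0,0,-0.004,0.6]
    - [0,0,0,0,0,-0.004,0.6]
    - [0,0,0,0,0,-0.004,0.6]

```text
time_s: 11.28
tcp_pos: [0.6043, -0.0422, 0.055]
tool_rot: [180.0, -0.0, 20.8]
force: [-0.7, -0.3, 1.1]
grip_width: 0.641
finger_force: 30.0
```

Request:
carry_out:
  targets:
    - [0,0,0,0,0,-0.003,0.6]
    - [0,0,0,0,0,-0.003,0.6]
    - [0,0,0,0,0,-0.003,0.6]

```text
time_s: 11.65
tcp_pos: [0.6044, -0.0421, 0.0548]
tool_rot: [180.0, -0.0, 20.8]
force: [-1.1, 1.1, 5.7]
grip_width: 0.639
finger_force: 30.0
```

Contact is made at about 6 N and the expected height. Releasing gradually.

Request:
carry_out:
  targets:
    - [0,0,0,0,0,0.001,0.38]
    - [0,0,0,0,0,0.001,0.36]
    - [0,0,0,0,0,0.001,0.35]
    - [0,0,0,0,0,0.001,0.34]
    - [0,0,0,0,0,0.001,0.33]

```text
time_s: 12.28
tcp_pos: [0.6041, -0.0422, 0.0543]
tool_rot: [-180.0, 0.0, 20.8]
force: [-0.7, 0.5, -0.8]
grip_width: 0.671
finger_force: 0.0
```

Request:
carry_out:
  targets:
    - [0,0,0,0,0,0,0.31]
    - [0,0,0,0,0,0,0.28]
    - [0,0,0,0,0,0,0.24]
    - [0,0,0,0,0,0,0.2]
    - [0,0,0,0,0,0,0.15]

```text
time_s: 12.9
tcp_pos: [0.6043, -0.0422, 0.0547]
tool_rot: [180.0, -0.0, 20.8]
force: [-0.1, 0.2, -0.9]
grip_width: 0.85
finger_force: 0.0
```

```bash
python3 - <<'E'
from m import *
d=snap('wrist','w5'); sc=snap('side','s5');t=read_state();print(t['tcp_pos'],t['force'],t['grip_width'])
print(blob(d,(245,205),.062),blob(dict(np.load('pics/w4.npz')),(245,205),.0768))
cv2.imwrite('pics/c5.png',np.hstack([cv2.resize(d['img'],(400,300)),cv2.resize(sc['img'][150:250,220:320],(400,300))])[:,:,::-1])
E
```

```text
[ 0.60423809 -0.04215883  0.05463043] [-0.5780611  -0.05245999  0.51465711] 0.8479868899547299
(array([ 0.619 , -0.0369,  0.1148]), (166, 110, 178, 155)) (array([ 0.622 , -0.0353,  0.1075]), (174, 108, 168, 157))
```

View pics/c5.png

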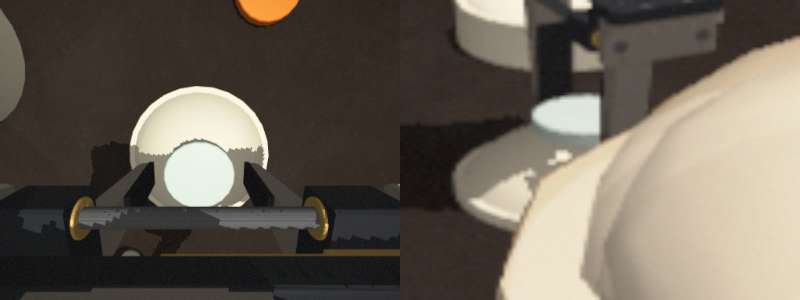

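The fingers are clear and the disc rests level on the crown. Opening fully and rising straight up.

Request:
carry_out:
  targets:
    - [0,0,0,0,0,0,0]
    - [0,0,0,0,0,0,0]
    - [0,0,0,0,0,0.1,0]
    - [0,0,0,0,0,0.3,0]
    - [0,0,0,0,0,0.5,0]

```text
time_s: 13.62
tcp_pos: [0.6043, -0.0422, 0.116]
tool_rot: [180.0, -0.0, 20.8]
force: [0.0, 0.2, -0.6]
grip_width: 1.001
finger_force: 0.0
```

Request:
carry_out:
  targets:
    - [0,0,0,0,0,0.4,0]
    - [0,0,0,0,0,0.8,0]
    - [0,0,0,0,0,1.0,0]
    - [0,0,0,0,0,1.0,0]
    - [0,0,0,0,0,1.0,0]

```text
time_s: 14.25
tcp_pos: [0.6036, -0.0421, 0.2337]
tool_rot: [-180.0, 0.1, 20.8]
force: [-0.0, 0.2, 0.6]
grip_width: 0.998
finger_force: 0.0
```

```bash
python3 - <<'E'
from m import *
d=snap('wrist','w6'); sc=snap('scene','s6');print(read_state()['tcp_pos'])
im=d['img'].astype(int);m=((im[:,:,2]>im[:,:,0]-6)&(im[:,:,1]>150)).astype(np.uint8)
c=max(cv2.findContours(m[:230],0,1)[0],key=cv2.contourArea)[:,0]
P=np.array([ray(d,u,v,.062)[:2] for u,v in c]).astype(np.float32);print(cv2.minEnclosingCircle(P))
cv2.imwrite('pics/c6.png',np.hstack([cv2.resize(d['img'],(400,300)),cv2.resize(sc['img'][120:270,200:400],(400,300))])[:,:,::-1])
E
```

```text
[ 0.60335618 -0.042098    0.23307507]
((0.6044573783874512, -0.04234065115451813), 0.029547417536377907)
```

View pics/c6.png

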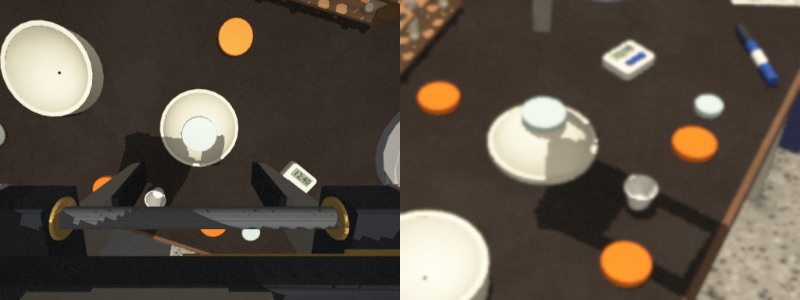

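The disc sits at (0.6045, -0.0423), within 1 mm of the crown, and looks level. The small disc has not moved.

```bash
python3 -c "
from h import *
print(finish_job())"
```

```text
the job is handed in; nothing more can be done
None
```

I set the wide disc on the dome's crown, centred to about 1 mm and level by eye, left the small disc where it lay, and handed the job in at about 14 s; the hand-in gave no verdict.

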